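# Put the tint bottles back in their carrier

## Task

Clear up the paint-mixing bench: put the four white tint bottles (yellow, red, blue and green caps) back in the carrier, each standing upright in the holder cup of its own colour, set down and not dropped. Leave the two look-alikes standing where they are: the bare-metal hardener flask with the red cap and the black air-tool oil bottle with the blue cap. Do not knock any of these bottles over.

Things in the scene. Friction and masses are not known exactly. Their poses are not given: they have to be found in the camera images.
- tint_yellow: tint bottle, yellow: upright round white plastic bottle with a yellow ribbed cap and a yellow label with a narrow white stripe. Body 42 mm across, straight-sided up to 78 mm, shoulder narrowing to the cap at 86 mm, cap 28 mm across, top at 105 mm; 100 to 200 g. Origin at the centre of its underside, z up (yaw has no meaning). Starts standing among the other bottles in the middle of the bench, centres at least 75 mm apart
- tint_red: tint bottle, red: upright round white plastic bottle with a red ribbed cap and a red label with a narrow white stripe. Body 42 mm across, straight-sided up to 78 mm, shoulder narrowing to the cap at 86 mm, cap 28 mm across, top at 105 mm; 100 to 200 g. Origin at the centre of its underside, z up (yaw has no meaning). Starts standing among the other bottles in the middle of the bench, centres at least 75 mm apart
- tint_blue: tint bottle, blue: upright round white plastic bottle with a blue ribbed cap and a blue label with a narrow white stripe. Body 42 mm across, straight-sided up to 78 mm, shoulder narrowing to the cap at 86 mm, cap 28 mm across, top at 105 mm; 100 to 200 g. Origin at the centre of its underside, z up (yaw has no meaning). Starts standing among the other bottles in the middle of the bench, centres at least 75 mm apart
- tint_green: tint bottle, green: upright round white plastic bottle with a green ribbed cap and a green label with a narrow white stripe. Body 42 mm across, straight-sided up to 78 mm, shoulder narrowing to the cap at 86 mm, cap 28 mm across, top at 105 mm; 100 to 200 g. Origin at the centre of its underside, z up (yaw has no meaning). Starts standing among the other bottles in the middle of the bench, centres at least 75 mm apart
- cup_yellow: yellow open holder cup, one of four fixed two by two, centres 84 mm apart, in a dark steel carrier tray. 34 mm high, inside 56 mm across at the floor, 66 mm at the mouth, 72 mm outside at the rim. Origin at the centre of its underside, z up, 3 mm above the bench; inner floor 4 mm above the origin. The tray is 186 mm square, rim 30 mm above the bench
- cup_red: red open holder cup, one of four fixed two by two, centres 84 mm apart, in a dark steel carrier tray. 34 mm high, inside 56 mm across at the floor, 66 mm at the mouth, 72 mm outside at the rim. Origin at the centre of its underside, z up, 3 mm above the bench; inner floor 4 mm above the origin. The tray has a wire loop up to 66 mm above the bench on two opposite sides, 95 mm from its centre
- cup_blue: blue open holder cup, one of four fixed two by two, centres 84 mm apart, in a dark steel carrier tray. 34 mm high, inside 56 mm across at the floor, 66 mm at the mouth, 72 mm outside at the rim. Origin at the centre of its underside, z up, 3 mm above the bench; inner floor 4 mm above the origin. The tray is fixed, left or right of the bottles, turned up to 30 degrees
- cup_green: green open holder cup, one of four fixed two by two, centres 84 mm apart, in a dark steel carrier tray. 34 mm high, inside 56 mm across at the floor, 66 mm at the mouth, 72 mm outside at the rim. Origin at the centre of its underside, z up, 3 mm above the bench; inner floor 4 mm above the origin. The cups' colours change places from start to start
- hardener: look-alike that stays: hardener flask, bare dull-grey metal body with a red ribbed cap and no coloured label, size and shape as the tint bottles (42 mm across, 105 mm high), standing among them. Origin at the centre of its underside, z up
- oil: look-alike that stays: air-tool oil bottle, black body, white and orange label, blue ribbed cap, size and shape as the tint bottles, standing among them. Origin at the centre of its underside, z up. Also about: opposite the carrier a balance with a clear cup on it, 140 mm high in all; oddments under 40 mm high; tall equipment only along the far edge and sides

How it is judged:
By the outcome, as a careful person would: the job done as asked, in the order asked, and still so for the second after the job is handed in, with the robot touching nothing.
It also fails if it takes over 93 s, if anything falls off the work surface, if the arm or the gripper's body presses on something with over 40 N, if the wrist force passes 120 N, or if a joint passes its speed limit or range.

## Robot

A 6-joint arm with a two-finger parallel gripper is mounted at the origin on the work surface. World frame = base frame: x ahead of the robot, y to its left, z up, the work surface at z = 0. Lengths are in m, angles in rad, forces in N, time in s.
With the tool pointing down it reaches from about 0.375 to 0.975 m from the base axis. Payload 3.8 kg.
Tool frame: the origin (TCP) lies midway between the tips of the shut fingers; the grasp point (between the pads) lies 19 mm behind it; z points along the fingers, y is the line along which they close (so a half turn about z gives the same grasp; the last joint's range is limited). The gripper opens to 88 mm and grips with 3 to 60 N. Pads are 18 mm wide; open, the fingers measure 123 mm over their backs; the gripper's body (75 mm by 187 mm) begins 45 mm behind the grasp point.
Start: joints at [-1.248, 0.264, 1.604, -0, 1.274, -0.037], TCP at [0.238, -0.632, 0.219] pointing down, gripper open.
Joint ranges: [-2.63, 2.63], [-0.94, 2.18], [0.31, 2.57], [-1.31, 4.45], [0, 2.66], [-2.55, 2.55]. Speed limits (rad/s): [2.57, 2.57, 3.14, 3.14, 3.14, 3.14].

## Interface

Orientations are given as a rotation vector (axis times angle).
In Python, from station import manip gives the robot as it stands.
- The arm moves only by the tool drive_tool, never from a script. Its argument "series" is a list of rows, each an object with "linear": the shift along the tool's x, y, z in cm, a list of three; "turn": the turn, a rotation vector about the tool's x, y, z in rad, a list of three. A call has 1 to 5 rows; each row is the pose to reach, as a shift and turn from the pose commanded when the call began, along the tool's axes at that moment; what a row does not reach only later rows make up. A row lasts 1/8 s, in which the tool goes at most 62.5 mm and 10.7 degrees, less where a joint would pass 70% of its speed; a pose out of reach is approached as far as the arm can. A call with a gripper value outside its range is refused whole. "claw" is the gripper's target within -1 to 1 (fully open at 1, half-way at 0, shut at -1), set as the call begins (left out, the last holds). The fingers move at their own pace and stop on an object; "force" is the grip in N (left out, the last holds). Time passes only in rows, so rows that repeat a pose let the fingers close. It gives the time, the measured TCP pose, the force, the opening and the grip force at its end, in the units of the state.
- manip.observe(): the state, without advancing time (a new reading comes with each control period).
- manip.grab_frame(name): name is "scene" or "side" or "wrist"; returns a dict with "color" (400x640x3 uint8, red, green, blue), "range_z" (400x640 float32, m along the optical axis (not along the pixel's ray), 0 where there is no reading), "fov_y" (degrees; the focal length in pixels is half the picture's height over the tangent of half this angle, whatever the lens; pixels are square), "cx", "cy" (the principal point, pixels), "origin" and "rotation" of the camera in the world. Camera axes: x right, y up, looking along -z (the intrinsics and any distortion apply to the point x, -y, -z); pixel columns grow to the right and rows downward; lengths in m; the calibration is good to about 2 mm. A picture is of the moment at which its call begins.
- manip.finish_job(): hands the job in; it is judged then, once.
The state is a dict: "time_s": time; "qpos": joint angles; "dq": joint speeds; "joint_efforts": joint torques, N m; "ee_pos": TCP position; "orientation": TCP orientation; "contact_force": force on the tool from outside, world axes, zero at the start; "torque": the same for the moment, N m; "finger_gap": finger opening in m; "grasp_force": force on a finger pad.
Only numpy, scipy, OpenCV 4.12 (cv2) and the standard library are available. Lean on these libraries where they do the work, as an engineer would, in place of code of your own. Each camera call takes 0.05 s, during which the arm holds its last target. There are 200 camera calls.

## Working session

There is one attempt and no reset: what is moved stays moved. The work goes in short steps, Python scripts to look and compute and a tool call to move; the robot and the scene stay as the last step left them, time stands still between calls to the robot, and variables do not carry over. Pictures are saved under pics/ and viewed, at most 14 in all, crops included, and the job is handed in when it is done.

Besides the shell and the picture viewer there is one more tool, called after "Emit:" by a JSON object that holds its "fn" and its "kwargs". drive_tool: Moves the arm, as the interface text tells. Its arguments: {"type":"object","properties":{"series":{"type":"array","items":{"type":"object","properties":{"linear":{"type":"array","items":{"type":"number"}},"turn":{"type":"array","items":{"type":"number"}}}}},"claw":{"type":"number"},"force":{"type":"number"}},"required":["series"]}

```bash
mkdir -p pics; python3 - <<'E'
from station import manip
import cv2,numpy as np
s=manip.observe();print(s)
ims=[]
for n in ["scene","side"]:
    f=manip.grab_frame(n);np.savez(n+".npz",**f)
    print(n,f["fov_y"],f["cx"],f["cy"],f["origin"],f["rotation"],[k for k in f])
    cv2.imwrite(f"pics/{n}0.png",f["color"][:,:,::-1])
E
```

```text
{'time_s': 0.0, 'qpos': array([-1.24788360e+00,  2.64761738e-01,  1.60538170e+00, -3.16977402e-05,
        1.27366561e+00, -3.68972948e-02]), 'dq': array([ 0.00222334, -0.0007248 , -0.00045322,  0.0009266 ,  0.0006013 ,
       -0.00084279]), 'joint_efforts': array([-9.17383040e-04, -5.02106023e+01, -3.56868911e+01,  7.25182635e-02,
        2.95590190e-02, -1.59598380e-04]), 'ee_pos': array([ 0.23741624, -0.63106635,  0.21737809]), 'orientation': array([-3.08873275e+00, -5.61766997e-01,  5.42916227e-04]), 'contact_force': array([ 0.17134858, -0.26068527,  0.47190354]), 'torque': array([ 0.00454341, -0.01748569, -0.03404841]), 'grasp_force': 0.0, 'finger_gap': 0.08786365738542468}
scene 55.138139073954996 319.98479950247105 197.22256130643098 [0.88141213 0.33424157 0.79312432] [0.25153598 0.6325399  2.28405921] ['color', 'range_z', 'fov_y', 'cx', 'cy', 'origin', 'rotation']
side 53.17283065310142 319.30625360022594 197.78699587747258 [0.49033012 0.63622302 0.75732725] [ 0.06258972 -1.09301968 -2.86605591] ['color', 'range_z', 'fov_y', 'cx', 'cy', 'origin', 'rotation']
```

View pics/scene0.png

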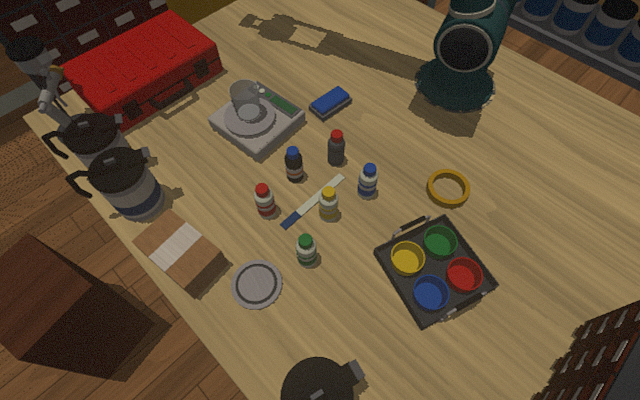

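View pics/side0.png

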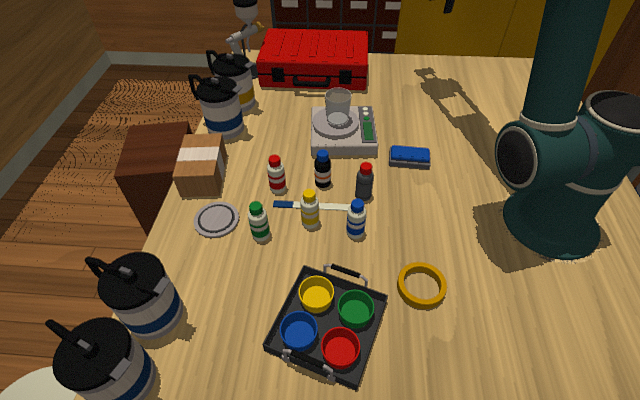

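The scene view shows bottle caps at oil (293,152), hardener (336,135), blue (370,169), yellow (328,191), red (263,190) and green (306,241). The cups are yellow (408,259), green (440,241), red (464,275) and blue (431,293). The side view agrees, and the tray's loops are on its balance side and its near side.

```bash
cat > h.py <<'E'
import cv2,numpy as np
from scipy.spatial.transform import Rotation as Ro
def cam(f):
    return 200/np.tan(np.radians(float(f["fov_y"]))/2),Ro.from_rotvec(f["rotation"]).as_matrix()
def ray(f,u,v,z):
    F,R=cam(f); d=R@np.array([(u-f["cx"])/F,-(v-f["cy"])/F,-1]); return f["origin"]+d*(z-f["origin"][2])/d[2]
def cloud(f):
    F,R=cam(f); v,u=np.mgrid[:400,:640]; d=f["range_z"]
    p=np.stack([(u-f["cx"])/F*d,-(v-f["cy"])/F*d,-d],-1)
    return p@R.T+f["origin"]
def hue(f):
    h=cv2.cvtColor(f["color"],cv2.COLOR_RGB2HSV).astype(int); H,S,V=h[...,0],h[...,1],h[...,2]; ok=(S>120)&(V>50)
    return dict(yellow=ok&(H>20)&(H<35)&(S>170),red=ok&((H<6)|(H>172)),blue=ok&(H>100)&(H<125),green=ok&(H>45)&(H<80))
def blob(m,u,v,r=14):
    n,l,st,c=cv2.connectedComponentsWithStats(m.astype(np.uint8))
    i=min((i for i in range(1,n) if st[i,4]>15),key=lambda i:np.hypot(*(c[i]-[u,v])))
    return l==i,c[i],st[i]
E
python3 - <<'E'
from h import *
caps=dict(scene=dict(oil=("blue",293,152),hardener=("red",336,135),blue=("blue",370,169),yellow=("yellow",328,191),red=("red",263,190),green=("green",306,241)),
 side=dict(oil=("blue",322,156),hardener=("red",366,168),blue=("blue",357,205),yellow=("yellow",309,195),red=("red",275,161),green=("green",257,209)))
cups=dict(scene=dict(yellow=(408,259),green=(440,241),red=(464,275),blue=(431,293)),side=dict(yellow=(317,294),green=(356,309),red=(341,348),blue=(298,330)))
for n in caps:
    f=dict(np.load(n+".npz"));P=cloud(f);M=hue(f)
    print(n,"bench z",np.median(P[230:260,330:360,2] if n=="scene" else P[240:260,300:330,2]))
    for k,(c,u,v) in caps[n].items():
        m,cc,st=blob(M[c],u,v); q=P[m]; q=q[(q[:,2]>.08)&(q[:,2]<.12)]; t=q[q[:,2]>np.percentile(q[:,2],95)-.006]
        print(k,st,ray(f,*cc,.098).round(4),"depth top",np.median(t,0).round(4),len(t))
    C={}
    for k,(u,v) in cups[n].items():
        m,cc,st=blob(M[k],u,v)
        ct=max(cv2.findContours(m.astype(np.uint8),cv2.RETR_EXTERNAL,cv2.CHAIN_APPROX_NONE)[0],key=len)
        e=cv2.fitEllipse(cv2.convexHull(ct)); C[k]=ray(f,*e[0],.034)
        print("cup",k,st,C[k].round(4),[round(x,1) for x in e[1]])
    print("ctr",np.mean(list(C.values()),0))
    L=list(C); print([(a,b,round(float(np.hypot(*(C[a]-C[b])[:2])),4),(C[b]-C[a])[:2].round(4)) for a in L for b in L if a<b])
E
```

```text
scene bench z -0.0008656440329891102
oil [287 146  11   9  81] [ 0.5495 -0.0958  0.098 ] depth top [ 0.5523 -0.0925  0.1042] 81
hardener [331 130  12  13 107] [ 0.446  -0.0546  0.098 ] depth top [ 0.4478 -0.0538  0.1043] 85
blue [364 163  12  10  97] [0.4614 0.0619 0.098 ] depth top [0.4651 0.064  0.1042] 95
yellow [322 186  13  14 130] [0.5716 0.0415 0.098 ] depth top [0.5733 0.0421 0.104 ] 111
red [256 183  13  14 117] [ 0.666  -0.0667  0.098 ] depth top [ 0.6672 -0.0644  0.1044] 106
green [299 234  13  13  69] [0.6822 0.0839 0.098 ] depth top [0.6837 0.0867 0.1042] 68
cup yellow [391 241  34  34 838] [0.5418 0.2451 0.034 ] [33.4, 34.8]
cup green [424 229  34  27 501] [0.4622 0.2734 0.034 ] [25.8, 33.3]
cup red [446 257  37  36 936] [0.4888 0.3507 0.034 ] [35.5, 37.4]
cup blue [413 275  36  35 752] [0.5653 0.3245 0.034 ] [32.9, 37.6]
ctr [0.5145132 0.298406  0.034    ]
[('green', 'yellow', 0.0844, array([ 0.0795, -0.0282])), ('green', 'red', 0.0817, array([0.0266, 0.0773])), ('red', 'yellow', 0.1181, array([ 0.053 , -0.1055])), ('blue', 'yellow', 0.0827, array([-0.0235, -0.0793])),
[... 633 characters left out ...]
878 0.098 ] depth top [0.6827 0.0895 0.1054] 100
cup yellow [ 298  275   36   38 1056] [0.5384 0.2488 0.034 ] [35.6, 38.0]
cup green [ 338  289   36   39 1074] [0.4587 0.2739 0.034 ] [36.0, 38.6]
cup red [ 321  326   40   44 1324] [0.4847 0.353  0.034 ] [39.3, 42.8]
cup blue [ 279  311   39   41 1217] [0.5644 0.327  0.034 ] [37.9, 41.1]
ctr [0.51155176 0.30068012 0.034     ]
[('green', 'yellow', 0.0835, array([ 0.0797, -0.025 ])), ('green', 'red', 0.0833, array([0.026 , 0.0791])), ('red', 'yellow', 0.1172, array([ 0.0537, -0.1041])), ('blue', 'yellow', 0.0824, array([-0.026 , -0.0782])), ('blue', 'green', 0.1183, array([-0.1056, -0.0532])), ('blue', 'red', 0.0838, array([-0.0796,  0.026 ]))]
```

Emit:
{"fn": "drive_tool", "kwargs": {"series": [{"linear": [4.8,-3.7,0.5],"turn": [0,0,-0.18]},{"linear": [9.6,-7.4,1],"turn": [0,0,-0.36]},{"linear": [14.4,-11.1,1.5],"turn": [0,0,-0.54]},{"linear": [19.2,-14.8,2],"turn": [0,0,-0.72]},{"linear": [24,-18.5,2.5],"turn": [0,0,-0.9]}], "claw": 1, "force": 20}}

```text
time_s: 0.72
ee_pos: [0.3977, -0.3722, 0.1932]
orientation: [-2.533, -1.857, -0.0]
contact_force: [0.2, -0.2, -0.3]
finger_gap: 0.0879
grasp_force: 0.0
```

```bash
cat > go.py <<'E'
import sys,numpy as np
from station import manip
from scipy.spatial.transform import Rotation as Ro
T=dict(blue=(.463,.064),yellow=(.571,.0425),red=(.6665,-.064),green=(.683,.086),
 cyellow=(.540,.2467),cgreen=(.4601,.2726),cred=(.486,.3525),cblue=(.5659,.3266))
s=manip.observe();p=s["ee_pos"];R=Ro.from_rotvec(s["orientation"]).as_matrix()
y=np.degrees(np.arctan2(R[1,1],R[0,1]))
print("t",round(s["time_s"],2),"tcp",p.round(4),"yawY",y.round(2),"zaxis",R[:,2].round(3),"gap",s["finger_gap"],"grip",s["grasp_force"],"F",np.round(s["contact_force"],1))
for k,z in zip(sys.argv[1::2],sys.argv[2::2]):
    print(k,z,"linear cm",(100*R.T@(np.r_[T[k],float(z)]-p)).round(2),"turn z",round(np.radians(y+18),3))
E
python3 go.py green .178
```

```text
t 0.72 tcp [ 0.3977 -0.3722  0.1932] yawY -17.5 zaxis [-0.  0. -1.] gap 0.08788284187029365 grip 0.0 F [ 0.2 -0.2 -0.3]
green .178 linear cm [52.28 13.44  1.53] turn z 0.009
```

Emit:
{"fn": "drive_tool", "kwargs": {"series": [{"linear": [6,1.55,0.2]},{"linear": [12,3.1,0.4]},{"linear": [18,4.6,0.6]},{"linear": [24,6.2,0.7]},{"linear": [30,7.7,0.9]}]}}

```text
invalid input
```

Emit:
{"fn": "drive_tool", "kwargs": {"series": [{"linear": [6,1.55,0.2]},{"linear": [12,3.1,0.4]},{"linear": [17,4.4,0.6]},{"linear": [21,5.4,0.6]},{"linear": [22,5.6,0.6]}]}}

```text
invalid input
```

```bash
python3 go.py green .11 green .05; python3 - <<'E'
from station import manip
import cv2,numpy as np
f=manip.grab_frame("wrist");np.savez("wrist.npz",**f)
print(f["origin"],f["rotation"],f["fov_y"])
cv2.imwrite("pics/wrist0.png",f["color"][:,:,::-1])
E
```

```text
t 0.72 tcp [ 0.3977 -0.3722  0.1932] yawY -17.5 zaxis [-0.  0. -1.] gap 0.08788284187029365 grip 0.0 F [ 0.2 -0.2 -0.3]
green .11 linear cm [52.27 13.44  8.33] turn z 0.009
green .05 linear cm [52.27 13.44 14.33] turn z 0.009
[ 0.4203215  -0.30288784  0.35908571] [-0.28197083  0.04531751 -0.3046201 ] 68.14649959339461
```

View pics/wrist0.png

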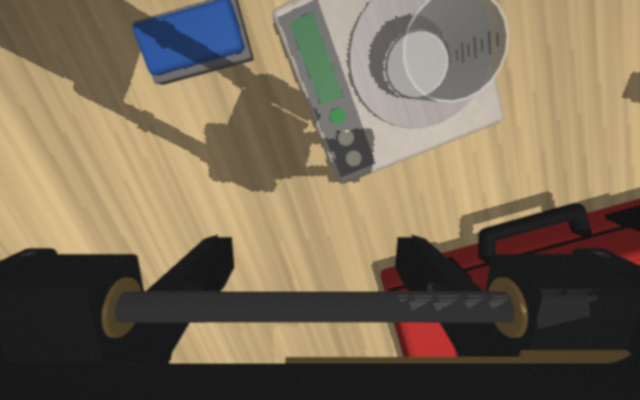

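The wrist view shows the balance ahead, with its cup at (425,60), and no bottles yet. The rows were refused because they had no "turn", so I'm sending them again with it.

Emit:
{"fn": "drive_tool", "kwargs": {"series": [{"linear": [6,1.55,0.2],"turn": [0,0,0]},{"linear": [12,3.1,0.4],"turn": [0,0,0]},{"linear": [18,4.6,0.6],"turn": [0,0,0]},{"linear": [24,6.2,0.7],"turn": [0,0,0]},{"linear": [30,7.7,0.9],"turn": [0,0,0]}]}}

```text
time_s: 1.4
ee_pos: [0.5629, -0.1105, 0.1845]
orientation: [2.539, 1.85, -0.0]
contact_force: [-0.2, -0.4, 0.6]
finger_gap: 0.0881
grasp_force: 0.0
```

Emit:
{"fn": "drive_tool", "kwargs": {"series": [{"linear": [6,1.55,0.2],"turn": [0,0,0]},{"linear": [12,3.1,0.4],"turn": [0,0,0]},{"linear": [17,4.4,0.6],"turn": [0,0,0]},{"linear": [21,5.4,0.6],"turn": [0,0,0]},{"linear": [22,5.6,0.6],"turn": [0,0,0]}]}}

```text
time_s: 2.02
ee_pos: [0.6834, 0.0823, 0.1777]
orientation: [-2.536, -1.853, 0.001]
contact_force: [0.2, -0.2, -0.4]
finger_gap: 0.088
grasp_force: 0.0
```

```bash
python3 go.py green .11 green .05
```

```text
t 2.02 tcp [0.6834 0.0823 0.1777] yawY -17.69 zaxis [-0.001  0.    -1.   ] gap 0.0880306827360529 grip 0.0 F [ 0.2 -0.2 -0.4]
green .11 linear cm [ 0.34 -0.15  6.77] turn z 0.005
green .05 linear cm [ 0.34 -0.14 12.77] turn z 0.005
```

Emit:
{"fn": "drive_tool", "kwargs": {"series": [{"linear": [0.3,0,4],"turn": [0,0,0]},{"linear": [0.3,0,8],"turn": [0,0,0]},{"linear": [0.3,0,11],"turn": [0,0,0]},{"linear": [0.3,0,12.9],"turn": [0,0,0]},{"linear": [0.3,0,12.9],"turn": [0,0,0]}]}}

```text
time_s: 2.65
ee_pos: [0.6821, 0.0822, 0.0478]
orientation: [-2.538, -1.848, 0.005]
contact_force: [1.0, -0.1, 0.4]
finger_gap: 0.0883
grasp_force: 0.0
```

Emit:
{"fn": "drive_tool", "kwargs": {"series": [{"linear": [0,0,0],"turn": [0,0,0]},{"linear": [0,0,0],"turn": [0,0,0]},{"linear": [0,0,0],"turn": [0,0,0]},{"linear": [0,0,0],"turn": [0,0,0]},{"linear": [0,0,0],"turn": [0,0,0]}], "claw": -1, "force": 15}}

```text
time_s: 3.28
ee_pos: [0.6837, 0.0832, 0.0499]
orientation: [-2.538, -1.851, 0.0]
contact_force: [-0.4, 1.5, 2.4]
finger_gap: 0.041
grasp_force: 15.0
```

```bash
python3 go.py green .178 cgreen .178
```

```text
t 3.27 tcp [0.6837 0.0832 0.0499] yawY -17.81 zaxis [-0.  0. -1.] gap 0.040955570405009065 grip 15.047185818693833 F [-0.4  1.5  2.4]
green .178 linear cm [  0.24  -0.15 -12.81] turn z 0.003
cgreen .178 linear cm [ 11.19 -27.08 -12.8 ] turn z 0.003
```

Emit:
{"fn": "drive_tool", "kwargs": {"series": [{"linear": [0,0,-2],"turn": [0,0,0]},{"linear": [0,0,-7],"turn": [0,0,0]},{"linear": [0,0,-12],"turn": [0,0,0]},{"linear": [2,-5,-13],"turn": [0,0,0]},{"linear": [4,-10,-13],"turn": [0,0,0]}], "force": 20}}

```text
time_s: 3.9
ee_pos: [0.6018, 0.1524, 0.1833]
orientation: [2.539, 1.847, 0.008]
contact_force: [0.2, 0.3, -1.4]
finger_gap: 0.041
grasp_force: 20.0
```

Emit:
{"fn": "drive_tool", "kwargs": {"series": [{"linear": [2,-5,0],"turn": [0,0,0]},{"linear": [4,-10,0],"turn": [0,0,0]},{"linear": [6,-14,0],"turn": [0,0,0]},{"linear": [7,-17,0],"turn": [0,0,0]},{"linear": [7,-17,0],"turn": [0,0,0]}]}}

```text
time_s: 4.53
ee_pos: [0.459, 0.2716, 0.1808]
orientation: [-2.536, -1.855, -0.001]
contact_force: [0.2, 0.1, -1.8]
finger_gap: 0.0409
grasp_force: 20.0
```

```bash
python3 go.py cgreen .059 cgreen .178; python3 - <<'E'
from station import manip
import cv2,numpy as np
from h import *
a=[manip.grab_frame(n) for n in("scene","side")]
for n,f in zip(("s1","d1"),a): np.savez(n+".npz",**f)
cv2.imwrite("pics/two1.png",np.vstack([cv2.resize(f["color"][r:r+200,c:c+300,::-1],(600,300)) for f,r,c in((a[0],130,250),(a[1],180,180))]))
E
python3 go.py cgreen .059
```

```text
t 4.53 tcp [0.459  0.2716 0.1808] yawY -17.64 zaxis [ 0.001  0.001 -1.   ] gap 0.04094917464327595 grip 19.97720548126381 F [ 0.2  0.1 -1.8]
cgreen .059 linear cm [ 0.12  0.07 12.18] turn z 0.006
cgreen .178 linear cm [0.13 0.07 0.28] turn z 0.006
t 4.62 tcp [0.461  0.2705 0.1807] yawY -17.76 zaxis [ 0.002  0.    -1.   ] gap 0.04096593716246599 grip 19.97721790918149 F [ 0.7 -0.2 -2.5]
cgreen .059 linear cm [ 0.17 -0.17 12.17] turn z 0.004
```

View pics/two1.png

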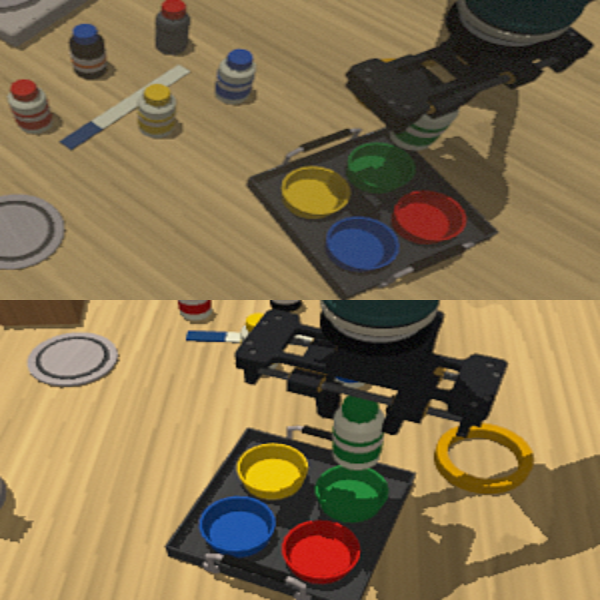

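The held green bottle is upright, seen in the lower panel at about (358,430), just behind its cup at (350,490). I'll measure how it sits in the hand with a circle fit on the depth points.

```bash
cat >> h.py <<'E'
def circ(P,x,y,z0,z1,r=.021):
    from scipy.optimize import least_squares
    q=P.reshape(-1,3); q=q[(q[:,2]>z0)&(q[:,2]<z1)&(np.hypot(q[:,0]-x,q[:,1]-y)<.027)]
    s=least_squares(lambda c:np.hypot(q[:,0]-c[0],q[:,1]-c[1])-r,[x,y],loss="soft_l1",f_scale=.002)
    return s.x.round(4),len(q),np.sqrt(np.mean(s.fun**2)).round(4)
E
python3 - <<'E'
from h import *
P=cloud(dict(np.load("d1.npz"))); print("held",circ(P,.46,.272,.135,.165))
for n in("side","scene"):
    P=cloud(dict(np.load(n+".npz")))
    for k,v in dict(blue=(.463,.064),yellow=(.571,.0425),red=(.6665,-.064),green=(.683,.086),oil=(.551,-.091)).items(): print(n,k,circ(P,*v,.02,.075))
E
```

```text
held (array([0.4603, 0.2744]), 203, np.float64(0.0006))
side blue (array([0.4633, 0.0636]), 289, np.float64(0.0009))
side yellow (array([0.5713, 0.0417]), 273, np.float64(0.0009))
side red (array([ 0.6662, -0.0651]), 264, np.float64(0.0011))
side green (array([0.6831, 0.0873]), 295, np.float64(0.0008))
side oil (array([ 0.5516, -0.0925]), 252, np.float64(0.0011))
scene blue (array([0.4649, 0.063 ]), 234, np.float64(0.0007))
scene yellow (array([0.5728, 0.041 ]), 228, np.float64(0.0007))
scene red (array([ 0.6676, -0.0659]), 240, np.float64(0.0007))
scene green (array([0.6847, 0.0863]), 202, np.float64(0.0005))
scene oil (array([ 0.553 , -0.0931]), 244, np.float64(0.0009))
```

Emit:
{"fn": "drive_tool", "kwargs": {"series": [{"linear": [-0.1,0,4],"turn": [0,0,0]},{"linear": [-0.1,0,8],"turn": [0,0,0]},{"linear": [-0.1,0,10.5],"turn": [0,0,0]},{"linear": [-0.1,0,11.6],"turn": [0,0,0]},{"linear": [-0.1,0,12],"turn": [0,0,0]}]}}

```text
time_s: 5.25
ee_pos: [0.4609, 0.269, 0.0596]
orientation: [2.54, 1.849, -0.0]
contact_force: [0.1, -0.1, -0.8]
finger_gap: 0.0413
grasp_force: 20.0
```

Emit:
{"fn": "drive_tool", "kwargs": {"series": [{"linear": [0,0,0.1],"turn": [0,0,0]},{"linear": [0,0,0.2],"turn": [0,0,0]},{"linear": [0,0,0.2],"turn": [0,0,0]}]}}

```text
time_s: 5.62
ee_pos: [0.4606, 0.2698, 0.0585]
orientation: [2.538, 1.851, 0.002]
contact_force: [-0.6, -0.7, -2.1]
finger_gap: 0.0409
grasp_force: 20.0
```

Still hanging at about −2 N, so I'll ease down in small steps.

Emit:
{"fn": "drive_tool", "kwargs": {"series": [{"linear": [0,0,0.1],"turn": [0,0,0]},{"linear": [0,0,0.2],"turn": [0,0,0]},{"linear": [0,0,0.2],"turn": [0,0,0]}]}}

```text
time_s: 6.0
ee_pos: [0.4606, 0.2701, 0.0568]
orientation: [-2.538, -1.85, -0.002]
contact_force: [-1.8, 0.8, 5.3]
finger_gap: 0.0408
grasp_force: 20.1
```

Emit:
{"fn": "drive_tool", "kwargs": {"series": [{"linear": [0,0,0],"turn": [0,0,0]},{"linear": [0,0,0],"turn": [0,0,0]},{"linear": [0,0,0],"turn": [0,0,0]},{"linear": [0,0,-1],"turn": [0,0,0]},{"linear": [0,0,-4],"turn": [0,0,0]}], "claw": 0.35}}

```text
time_s: 6.62
ee_pos: [0.4586, 0.2686, 0.0948]
orientation: [-2.538, -1.85, 0.006]
contact_force: [1.0, 1.0, 0.8]
finger_gap: 0.0592
grasp_force: 0.0
```

```bash
sed -i 's/blue=(.463,.064),yellow=(.571,.0425),red=(.6665,-.064)/blue=(.464,.0635),yellow=(.572,.0415),red=(.667,-.0655)/' go.py; python3 go.py cgreen .17 yellow .15 yellow .048
```

```text
t 6.62 tcp [0.4586 0.2686 0.0948] yawY -17.82 zaxis [-0.004 -0.002 -1.   ] gap 0.05922733777806806 grip 0.0 F [1.  1.  0.8]
cgreen .17 linear cm [ 0.4  -0.   -7.52] turn z 0.003
yellow .15 linear cm [-18.17  17.73  -5.52] turn z 0.003
yellow .048 linear cm [-18.14  17.76   4.68] turn z 0.003
```

Emit:
{"fn": "drive_tool", "kwargs": {"series": [{"linear": [0,0,-5.5],"turn": [0,0,0]},{"linear": [-3.5,3.4,-6],"turn": [0,0,0]},{"linear": [-7.5,7.4,-6],"turn": [0,0,0]},{"linear": [-11.5,11.4,-6],"turn": [0,0,0]},{"linear": [-15.5,15.2,-6],"turn": [0,0,0]}], "claw": 1}}

```text
time_s: 7.25
ee_pos: [0.5584, 0.0738, 0.1567]
orientation: [2.538, 1.85, 0.002]
contact_force: [0.6, -0.0, 0.3]
finger_gap: 0.0881
grasp_force: 0.0
```

Emit:
{"fn": "drive_tool", "kwargs": {"series": [{"linear": [-2,2,0],"turn": [0,0,0]},{"linear": [-2.5,2.5,0],"turn": [0,0,0]},{"linear": [-2.5,2.5,0],"turn": [0,0,0]},{"linear": [-2.5,2.5,0],"turn": [0,0,0]}]}}

```text
time_s: 7.75
ee_pos: [0.573, 0.0452, 0.1557]
orientation: [-2.537, -1.852, 0.0]
contact_force: [-0.4, -0.3, -0.2]
finger_gap: 0.0881
grasp_force: 0.0
```

```bash
python3 go.py yellow .048
```

```text
t 7.75 tcp [0.573  0.0452 0.1557] yawY -17.75 zaxis [-0.  0. -1.] gap 0.08811771534532377 grip 0.0 F [-0.4 -0.3 -0.2]
yellow .048 linear cm [-0.38  0.02 10.77] turn z 0.004
```

Emit:
{"fn": "drive_tool", "kwargs": {"series": [{"linear": [-0.4,0,3],"turn": [0,0,0]},{"linear": [-0.4,0,7],"turn": [0,0,0]},{"linear": [-0.4,0,9.8],"turn": [0,0,0]},{"linear": [-0.4,0,10.7],"turn": [0,0,0]},{"linear": [-0.4,0,10.7],"turn": [0,0,0]}]}}

```text
time_s: 8.38
ee_pos: [0.5719, 0.0409, 0.0486]
orientation: [-2.537, -1.852, 0.001]
contact_force: [0.1, 0.3, 0.3]
finger_gap: 0.0883
grasp_force: 0.0
```

Emit:
{"fn": "drive_tool", "kwargs": {"series": [{"linear": [0,0,0],"turn": [0,0,0]},{"linear": [0,0,0],"turn": [0,0,0]},{"linear": [0,0,0],"turn": [0,0,0]},{"linear": [0,0,0],"turn": [0,0,0]},{"linear": [0,0,0],"turn": [0,0,0]}], "claw": -1, "force": 20}}

```text
time_s: 9.0
ee_pos: [0.5722, 0.0401, 0.0488]
orientation: [-2.539, -1.85, 0.0]
contact_force: [-0.2, 0.1, 1.7]
finger_gap: 0.0413
grasp_force: 20.0
```

```bash
python3 go.py yellow .178 cyellow .178
```

```text
t 9.0 tcp [0.5722 0.0401 0.0488] yawY -17.83 zaxis [-0.  0. -1.] gap 0.041322997731691465 grip 20.048846953352495 F [-0.2  0.1  1.7]
yellow .178 linear cm [  0.13  -0.07 -12.92] turn z 0.003
cyellow .178 linear cm [ 18.68  -9.39 -12.92] turn z 0.003
```

Emit:
{"fn": "drive_tool", "kwargs": {"series": [{"linear": [0,0,-2],"turn": [0,0,0]},{"linear": [0,0,-7],"turn": [0,0,0]},{"linear": [0,0,-12],"turn": [0,0,0]},{"linear": [4.5,-2.3,-13],"turn": [0,0,0]},{"linear": [9.5,-4.8,-13],"turn": [0,0,0]}]}}

```text
time_s: 9.62
ee_pos: [0.5574, 0.146, 0.1827]
orientation: [2.539, 1.846, 0.008]
contact_force: [0.3, -0.1, -1.9]
finger_gap: 0.0409
grasp_force: 20.0
```

Emit:
{"fn": "drive_tool", "kwargs": {"series": [{"linear": [4.5,-2.3,0],"turn": [0,0,0]},{"linear": [7.5,-3.8,0],"turn": [0,0,0]},{"linear": [9,-4.6,0],"turn": [0,0,0]},{"linear": [9,-4.6,0],"turn": [0,0,0]},{"linear": [9,-4.6,0],"turn": [0,0,0]}]}}

```text
time_s: 10.25
ee_pos: [0.5396, 0.2439, 0.1788]
orientation: [2.539, 1.849, -0.001]
contact_force: [0.5, -0.7, -0.4]
finger_gap: 0.0414
grasp_force: 20.0
```

```bash
cat > held.py <<'E'
import sys
from h import *
from station import manip
x,y=map(float,sys.argv[1:3]); f=manip.grab_frame("side"); P=cloud(f); np.savez("held.npz",**f)
print("held",circ(P,x,y,.135,.165))
E
python3 held.py .540 .2467; python3 go.py cyellow .057
```

```text
held (array([0.5391, 0.2452]), 202, np.float64(0.0006))
t 10.3 tcp [0.5397 0.2438 0.1788] yawY -17.89 zaxis [ 0.    -0.001 -1.   ] gap 0.04107821167593499 grip 19.982909016327994 F [ 0.1 -0.8 -0.3]
cyellow .057 linear cm [ 0.29 -0.07 12.18] turn z 0.002
```

Emit:
{"fn": "drive_tool", "kwargs": {"series": [{"linear": [0.1,0,4],"turn": [0,0,0]},{"linear": [0.1,0,8],"turn": [0,0,0]},{"linear": [0.1,0,10.5],"turn": [0,0,0]},{"linear": [0.1,0,11.6],"turn": [0,0,0]},{"linear": [0.1,0,12],"turn": [0,0,0]}]}}

```text
time_s: 10.92
ee_pos: [0.54, 0.2453, 0.0585]
orientation: [2.54, 1.849, -0.001]
contact_force: [-0.4, 0.2, -0.5]
finger_gap: 0.0411
grasp_force: 20.0
```

Emit:
{"fn": "drive_tool", "kwargs": {"series": [{"linear": [0,0,0.1],"turn": [0,0,0]},{"linear": [0,0,0.2],"turn": [0,0,0]},{"linear": [0,0,0.2],"turn": [0,0,0]}]}}

```text
time_s: 11.3
ee_pos: [0.5403, 0.2463, 0.0576]
orientation: [2.538, 1.85, 0.002]
contact_force: [0.3, 0.0, -0.9]
finger_gap: 0.041
grasp_force: 20.0
```

Emit:
{"fn": "drive_tool", "kwargs": {"series": [{"linear": [0,0,0.1],"turn": [0,0,0]},{"linear": [0,0,0.2],"turn": [0,0,0]},{"linear": [0,0,0.2],"turn": [0,0,0]}]}}

```text
time_s: 11.68
ee_pos: [0.5402, 0.2465, 0.0558]
orientation: [-2.539, -1.851, -0.002]
contact_force: [-1.8, -0.3, 5.5]
finger_gap: 0.041
grasp_force: 20.0
```

Emit:
{"fn": "drive_tool", "kwargs": {"series": [{"linear": [0,0,0],"turn": [0,0,0]},{"linear": [0,0,0],"turn": [0,0,0]},{"linear": [0,0,0],"turn": [0,0,0]},{"linear": [0,0,-1],"turn": [0,0,0]},{"linear": [0,0,-4],"turn": [0,0,0]}], "claw": 0.35}}

```text
time_s: 12.3
ee_pos: [0.5382, 0.2453, 0.0936]
orientation: [-2.538, -1.85, 0.006]
contact_force: [-0.7, -0.4, -0.2]
finger_gap: 0.0594
grasp_force: 0.0
```

```bash
python3 go.py cyellow .17 blue .155
```

```text
t 12.3 tcp [0.5382 0.2453 0.0936] yawY -17.82 zaxis [-0.004 -0.002 -1.   ] gap 0.05938902552973979 grip 0.0 F [-0.7 -0.4 -0.2]
cyellow .17 linear cm [ 0.17  0.11 -7.64] turn z 0.003
blue .155 linear cm [-19.59  -1.52  -6.09] turn z 0.003
```

Emit:
{"fn": "drive_tool", "kwargs": {"series": [{"linear": [0,0,-5.5],"turn": [0,0,0]},{"linear": [-4,-0.3,-6.3],"turn": [0,0,0]},{"linear": [-9,-0.7,-6.3],"turn": [0,0,0]},{"linear": [-14,-1.1,-6.3],"turn": [0,0,0]},{"linear": [-18,-1.5,-6.3],"turn": [0,0,0]}], "claw": 1}}

```text
time_s: 12.92
ee_pos: [0.4698, 0.0778, 0.1585]
orientation: [2.538, 1.85, 0.001]
contact_force: [0.0, -0.6, 0.1]
finger_gap: 0.088
grasp_force: 0.0
```

Emit:
{"fn": "drive_tool", "kwargs": {"series": [{"linear": [-1.5,-0.2,0],"turn": [0,0,0]},{"linear": [-1.8,-0.2,0],"turn": [0,0,0]},{"linear": [-1.8,-0.2,0],"turn": [0,0,0]},{"linear": [-1.8,-0.2,0],"turn": [0,0,0]}]}}

```text
time_s: 13.42
ee_pos: [0.4635, 0.0636, 0.1578]
orientation: [-2.538, -1.852, -0.0]
contact_force: [0.2, -0.3, -0.4]
finger_gap: 0.0876
grasp_force: 0.0
```

```bash
python3 go.py blue .048
```

```text
t 13.43 tcp [0.4635 0.0636 0.1578] yawY -17.76 zaxis [ 0.  0. -1.] gap 0.08760221802506139 grip 0.0 F [ 0.2 -0.3 -0.4]
blue .048 linear cm [ 0.    0.05 10.98] turn z 0.004
```

Emit:
{"fn": "drive_tool", "kwargs": {"series": [{"linear": [0,0,3],"turn": [0,0,0]},{"linear": [0,0,7],"turn": [0,0,0]},{"linear": [0,0,10],"turn": [0,0,0]},{"linear": [0,0,10.9],"turn": [0,0,0]},{"linear": [0,0,10.9],"turn": [0,0,0]}]}}

```text
time_s: 14.05
ee_pos: [0.463, 0.0631, 0.0485]
orientation: [-2.538, -1.851, 0.001]
contact_force: [1.1, -0.3, 0.7]
finger_gap: 0.0882
grasp_force: 0.0
```

Emit:
{"fn": "drive_tool", "kwargs": {"series": [{"linear": [0,0,0],"turn": [0,0,0]},{"linear": [0,0,0],"turn": [0,0,0]},{"linear": [0,0,0],"turn": [0,0,0]},{"linear": [0,0,0],"turn": [0,0,0]},{"linear": [0,0,0],"turn": [0,0,0]}], "claw": -1}}

```text
time_s: 14.68
ee_pos: [0.463, 0.0627, 0.0489]
orientation: [-2.539, -1.85, -0.0]
contact_force: [-0.7, -0.1, 1.9]
finger_gap: 0.041
grasp_force: 20.1
```

```bash
python3 go.py blue .178 cblue .178
```

```text
t 14.68 tcp [0.463  0.0627 0.0489] yawY -17.83 zaxis [ 0.  0. -1.] gap 0.04098157168807407 grip 20.051199705339968 F [-0.7 -0.1  1.9]
blue .178 linear cm [  0.11   0.07 -12.91] turn z 0.003
cblue .178 linear cm [ 28.28   1.72 -12.91] turn z 0.003
```

Emit:
{"fn": "drive_tool", "kwargs": {"series": [{"linear": [0,0,-2],"turn": [0,0,0]},{"linear": [0,0,-7],"turn": [0,0,0]},{"linear": [0,0,-12],"turn": [0,0,0]},{"linear": [5,0.3,-14],"turn": [0,0,0]},{"linear": [10,0.6,-14],"turn": [0,0,0]}]}}

```text
time_s: 15.3
ee_pos: [0.5014, 0.1571, 0.1916]
orientation: [2.539, 1.847, 0.008]
contact_force: [1.8, 0.1, -1.1]
finger_gap: 0.0409
grasp_force: 20.0
```

Emit:
{"fn": "drive_tool", "kwargs": {"series": [{"linear": [5,0.3,0],"turn": [0,0,0]},{"linear": [10,0.6,0],"turn": [0,0,0]},{"linear": [15,0.9,0],"turn": [0,0,0]},{"linear": [18.2,1.1,0],"turn": [0,0,0]},{"linear": [18.2,1.1,0],"turn": [0,0,0]}]}}

```text
time_s: 15.92
ee_pos: [0.5654, 0.3279, 0.1875]
orientation: [-2.536, -1.853, 0.002]
contact_force: [-0.4, -1.1, -1.6]
finger_gap: 0.0406
grasp_force: 20.0
```

```bash
sed -i 's/.135,.165/.148,.175/' held.py; python3 held.py .566 .3266; python3 go.py cblue .057
```

```text
held (array([0.5656, 0.3286]), 180, np.float64(0.0005))
t 15.97 tcp [0.5649 0.3265 0.1874] yawY -17.73 zaxis [-0.002 -0.001 -1.   ] gap 0.040711054433077494 grip 19.995313994586468 F [ 0.1  0.4 -1.8]
cblue .057 linear cm [ 0.07  0.11 13.04] turn z 0.005
```

Emit:
{"fn": "drive_tool", "kwargs": {"series": [{"linear": [-0.1,0,4.5],"turn": [0,0,0]},{"linear": [-0.1,0,9],"turn": [0,0,0]},{"linear": [-0.1,0,11.5],"turn": [0,0,0]},{"linear": [-0.1,0,12.5],"turn": [0,0,0]},{"linear": [-0.1,0,12.8],"turn": [0,0,0]}]}}

```text
time_s: 16.6
ee_pos: [0.565, 0.3242, 0.0606]
orientation: [2.539, 1.85, -0.001]
contact_force: [-0.4, -0.5, -1.3]
finger_gap: 0.0415
grasp_force: 20.0
```

Emit:
{"fn": "drive_tool", "kwargs": {"series": [{"linear": [0,0,0.1],"turn": [0,0,0]},{"linear": [0,0,0.2],"turn": [0,0,0]},{"linear": [0,0,0.2],"turn": [0,0,0]}]}}

```text
time_s: 16.98
ee_pos: [0.5657, 0.3253, 0.0596]
orientation: [2.538, 1.85, 0.002]
contact_force: [0.3, 0.1, -1.4]
finger_gap: 0.041
grasp_force: 20.0
```

Emit:
{"fn": "drive_tool", "kwargs": {"series": [{"linear": [0,0,0.1],"turn": [0,0,0]},{"linear": [0,0,0.2],"turn": [0,0,0]},{"linear": [0,0,0.3],"turn": [0,0,0]},{"linear": [0,0,0.3],"turn": [0,0,0]}]}}

```text
time_s: 17.48
ee_pos: [0.5652, 0.3251, 0.056]
orientation: [-2.539, -1.851, -0.0]
contact_force: [-0.7, -0.2, 0.4]
finger_gap: 0.041
grasp_force: 20.0
```

Emit:
{"fn": "drive_tool", "kwargs": {"series": [{"linear": [0,0,0.1],"turn": [0,0,0]},{"linear": [0,0,0.1],"turn": [0,0,0]}]}}

```text
time_s: 17.73
ee_pos: [0.5654, 0.3254, 0.0559]
orientation: [-2.539, -1.85, -0.001]
contact_force: [-2.4, -1.4, 5.8]
finger_gap: 0.0407
grasp_force: 20.0
```

Emit:
{"fn": "drive_tool", "kwargs": {"series": [{"linear": [0,0,0],"turn": [0,0,0]},{"linear": [0,0,0],"turn": [0,0,0]},{"linear": [0,0,0],"turn": [0,0,0]},{"linear": [0,0,-1],"turn": [0,0,0]},{"linear": [0,0,-4],"turn": [0,0,0]}], "claw": 0.35}}

```text
time_s: 18.35
ee_pos: [0.5636, 0.3241, 0.0933]
orientation: [-2.538, -1.85, 0.007]
contact_force: [-0.8, 0.3, 0.7]
finger_gap: 0.0596
grasp_force: 0.0
```

```bash
python3 go.py cblue .17 red .155
```

```text
t 18.35 tcp [0.5636 0.3241 0.0933] yawY -17.82 zaxis [-0.004 -0.002 -1.   ] gap 0.05958705749355122 grip 0.0 F [-0.8  0.3  0.7]
cblue .17 linear cm [ 0.28  0.12 -7.67] turn z 0.003
red .155 linear cm [-33.95  21.75  -6.13] turn z 0.003
```

Emit:
{"fn": "drive_tool", "kwargs": {"series": [{"linear": [0,0,-6],"turn": [0,0,0]},{"linear": [-4,2.6,-7],"turn": [0,0,0]},{"linear": [-9,5.8,-7],"turn": [0,0,0]},{"linear": [-14,9,-7],"turn": [0,0,0]},{"linear": [-19,12.2,-7],"turn": [0,0,0]}], "claw": 1}}

```text
time_s: 18.98
ee_pos: [0.6238, 0.1052, 0.1658]
orientation: [2.538, 1.851, 0.002]
contact_force: [0.2, -0.1, -0.1]
finger_gap: 0.088
grasp_force: 0.0
```

Emit:
{"fn": "drive_tool", "kwargs": {"series": [{"linear": [-5,3.2,0],"turn": [0,0,0]},{"linear": [-10,6.4,0],"turn": [0,0,0]},{"linear": [-14,9,0],"turn": [0,0,0]},{"linear": [-14.9,9.6,0],"turn": [0,0,0]},{"linear": [-14.9,9.6,0],"turn": [0,0,0]}]}}

```text
time_s: 19.6
ee_pos: [0.669, -0.0647, 0.165]
orientation: [-2.54, -1.849, -0.001]
contact_force: [-0.9, 0.2, -0.5]
finger_gap: 0.0881
grasp_force: 0.0
```

```bash
python3 go.py red .048; python3 - <<'E'
from h import *
f=dict(np.load("scene.npz"))
for u,v,z in((245,85,.14),(258,158,.05),(258,158,.03)):print(ray(f,u,v,z))
E
```

```text
t 19.6 tcp [ 0.669  -0.0647  0.165 ] yawY -17.9 zaxis [ 0.     0.001 -1.   ] gap 0.0881095602756813 grip 0.0 F [-0.9  0.2 -0.5]
red .048 linear cm [-0.15 -0.17 11.7 ] turn z 0.002
[ 0.5144912  -0.29508117  0.14      ]
[ 0.59982348 -0.16649092  0.05      ]
[ 0.59224498 -0.17996733  0.03      ]
```

Emit:
{"fn": "drive_tool", "kwargs": {"series": [{"linear": [-0.1,-0.2,4],"turn": [0,0,0]},{"linear": [-0.1,-0.2,8],"turn": [0,0,0]},{"linear": [-0.1,-0.2,10.8],"turn": [0,0,0]},{"linear": [-0.1,-0.2,11.6],"turn": [0,0,0]},{"linear": [-0.1,-0.2,11.6],"turn": [0,0,0]}]}}

```text
time_s: 20.23
ee_pos: [0.6666, -0.0634, 0.0488]
orientation: [-2.537, -1.852, 0.0]
contact_force: [-0.4, -0.6, 0.3]
finger_gap: 0.088
grasp_force: 0.0
```

Emit:
{"fn": "drive_tool", "kwargs": {"series": [{"linear": [0,0,0],"turn": [0,0,0]},{"linear": [0,0,0],"turn": [0,0,0]},{"linear": [0,0,0],"turn": [0,0,0]},{"linear": [0,0,0],"turn": [0,0,0]},{"linear": [0,0,0],"turn": [0,0,0]}], "claw": -1}}

```text
time_s: 20.85
ee_pos: [0.6667, -0.0649, 0.0488]
orientation: [-2.539, -1.85, 0.0]
contact_force: [-0.8, 0.5, 2.2]
finger_gap: 0.0406
grasp_force: 20.0
```

```bash
python3 go.py red .19 cred .19
```

```text
t 20.85 tcp [ 0.6667 -0.0649  0.0488] yawY -17.83 zaxis [-0.  0. -1.] gap 0.04060455183723506 grip 20.049219751381315 F [-0.8  0.5  2.2]
red .19 linear cm [ -0.05   0.05 -14.12] turn z 0.003
cred .19 linear cm [ 34.2  -29.98 -14.12] turn z 0.003
```

Emit:
{"fn": "drive_tool", "kwargs": {"series": [{"linear": [0,0,-2],"turn": [0,0,0]},{"linear": [0,0,-7],"turn": [0,0,0]},{"linear": [0,0,-12],"turn": [0,0,0]},{"linear": [3.4,-3,-14.1],"turn": [0,0,0]},{"linear": [7.2,-6.3,-14.1],"turn": [0,0,0]}]}}

```text
time_s: 21.48
ee_pos: [0.6309, 0.0233, 0.1947]
orientation: [2.537, 1.845, 0.01]
contact_force: [-0.3, -0.2, -1.9]
finger_gap: 0.0409
grasp_force: 20.0
```

Emit:
{"fn": "drive_tool", "kwargs": {"series": [{"linear": [4,-3.5,0],"turn": [0,0,0]},{"linear": [8,-7,0],"turn": [0,0,0]},{"linear": [12,-10.5,0],"turn": [0,0,0]},{"linear": [16,-14,0],"turn": [0,0,0]},{"linear": [20,-17.5,0],"turn": [0,0,0]}]}}

```text
time_s: 22.1
ee_pos: [0.5228, 0.2686, 0.1912]
orientation: [2.539, 1.85, 0.003]
contact_force: [0.0, 1.3, -1.1]
finger_gap: 0.0412
grasp_force: 20.0
```

Emit:
{"fn": "drive_tool", "kwargs": {"series": [{"linear": [4,-3.5,0],"turn": [0,0,0]},{"linear": [6.9,-6.1,0],"turn": [0,0,0]},{"linear": [6.9,-6.1,0],"turn": [0,0,0]},{"linear": [6.9,-6.1,0],"turn": [0,0,0]},{"linear": [6.9,-6.1,0],"turn": [0,0,0]}]}}

```text
time_s: 22.72
ee_pos: [0.4871, 0.3503, 0.19]
orientation: [2.54, 1.849, 0.0]
contact_force: [0.3, -1.7, -1.7]
finger_gap: 0.0413
grasp_force: 20.0
```

```bash
python3 held.py .486 .3525; python3 go.py cred .057
```

```text
held (array([0.4867, 0.3498]), 179, np.float64(0.0005))
t 22.77 tcp [0.4871 0.3503 0.19  ] yawY -17.91 zaxis [ 0. -0. -1.] gap 0.040874079438148116 grip 19.992114403867163 F [ 0.4 -0.2 -1.4]
cred .057 linear cm [ 0.18 -0.17 13.3 ] turn z 0.002
```

Emit:
{"fn": "drive_tool", "kwargs": {"series": [{"linear": [0.2,-0.1,4.5],"turn": [0,0,0]},{"linear": [0.2,-0.1,9],"turn": [0,0,0]},{"linear": [0.2,-0.1,11.5],"turn": [0,0,0]},{"linear": [0.2,-0.1,12.7],"turn": [0,0,0]},{"linear": [0.2,-0.1,13.1],"turn": [0,0,0]}]}}

```text
time_s: 23.4
ee_pos: [0.4865, 0.353, 0.0585]
orientation: [-2.54, -1.849, 0.001]
contact_force: [0.1, 0.3, -0.9]
finger_gap: 0.0408
grasp_force: 20.0
```

Emit:
{"fn": "drive_tool", "kwargs": {"series": [{"linear": [0,0,0.1],"turn": [0,0,0]},{"linear": [0,0,0.2],"turn": [0,0,0]},{"linear": [0,0,0.2],"turn": [0,0,0]}]}}

```text
time_s: 23.78
ee_pos: [0.4867, 0.354, 0.0577]
orientation: [2.539, 1.851, 0.003]
contact_force: [0.2, 1.3, -1.4]
finger_gap: 0.0406
grasp_force: 20.0
```

Emit:
{"fn": "drive_tool", "kwargs": {"series": [{"linear": [0,0,0.1],"turn": [0,0,0]},{"linear": [0,0,0.2],"turn": [0,0,0]},{"linear": [0,0,0.2],"turn": [0,0,0]}]}}

```text
time_s: 24.15
ee_pos: [0.4865, 0.3541, 0.0557]
orientation: [-2.538, -1.851, -0.002]
contact_force: [-1.6, -0.0, 4.9]
finger_gap: 0.0413
grasp_force: 20.0
```

Emit:
{"fn": "drive_tool", "kwargs": {"series": [{"linear": [0,0,0],"turn": [0,0,0]},{"linear": [0,0,0],"turn": [0,0,0]},{"linear": [0,0,0],"turn": [0,0,0]},{"linear": [0,0,-1],"turn": [0,0,0]},{"linear": [0,0,-4],"turn": [0,0,0]}], "claw": 0.35}}

```text
time_s: 24.78
ee_pos: [0.4847, 0.3525, 0.0935]
orientation: [-2.539, -1.85, 0.007]
contact_force: [-0.3, 0.1, -0.2]
finger_gap: 0.0594
grasp_force: 0.0
```

Emit:
{"fn": "drive_tool", "kwargs": {"series": [{"linear": [0,0,-5],"turn": [0,0,0]},{"linear": [0,0,-10],"turn": [0,0,0]},{"linear": [-6,0,-10],"turn": [0,0,0]},{"linear": [-12,0,-10],"turn": [0,0,0]},{"linear": [-18,0,-10],"turn": [0,0,0]}]}}

```text
time_s: 25.4
ee_pos: [0.4306, 0.1809, 0.1957]
orientation: [2.537, 1.851, 0.002]
contact_force: [1.0, -0.1, 0.8]
finger_gap: 0.0598
grasp_force: 0.0
```

Emit:
{"fn": "drive_tool", "kwargs": {"series": [{"linear": [0,0,0],"turn": [0,0,0]},{"linear": [0,0,0],"turn": [0,0,0]},{"linear": [0,0,0],"turn": [0,0,0]}]}}

```text
time_s: 25.78
ee_pos: [0.4318, 0.1834, 0.1952]
orientation: [-2.538, -1.852, -0.002]
contact_force: [-0.2, 0.2, -0.6]
finger_gap: 0.0597
grasp_force: 0.0
```

```bash
python3 go.py; python3 - <<'E'
from station import manip
import cv2,numpy as np
from h import *
a=[manip.grab_frame(n)["color"][...,::-1] for n in("scene","side")]
cv2.imwrite("pics/end.png",np.vstack([a[0][110:340,150:550],a[1][130:400,150:550]]))
E
```

```text
t 25.77 tcp [0.4318 0.1834 0.1952] yawY -17.76 zaxis [ 0.001  0.001 -1.   ] gap 0.05969708426349615 grip 0.0 F [-0.2  0.2 -0.6]
```

View pics/end.png

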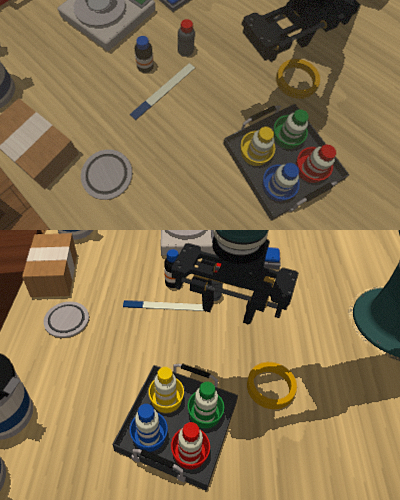

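All four bottles stand upright in their own cups: yellow (262,145), green (295,128), red (320,162) and blue (285,180). The oil (144,53) and hardener (186,37) stand untouched.

```bash
python3 -c "
from station import manip
print(manip.finish_job())"
```

```text
the job is handed in; nothing more can be done
None
```

The job is handed in at about 26 s: the final pictures show all four tint bottles upright in the cups of their own colours, and the hardener and oil bottles still standing where they were.

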